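# Nudge the setting disc home in its dowel nest and clamp it

### The arm

A 6-joint arm with a two-finger parallel gripper is mounted at the origin on the work surface. World frame = base frame: x ahead of the robot, y to its left, z up, the work surface at z = 0. Lengths are in m, angles in rad, forces in N, time in s.
With the tool pointing down it reaches from about 0.35 to 0.975 m from the base axis. Payload 4.9 kg.
Tool frame: the origin (TCP) lies on the centre line of the jaws, within the pads' length; the fingertips stand 8 mm ahead of it and the grasp point (between the pads) lies 11 mm behind it; z points along the fingers, y is the direction in which the jaws open and shut (so a half turn about z gives the same grasp; the last joint's range is limited). The gripper opens to 85 mm and grips with 20 to 120 N. Pads are 22 mm wide; open, the fingers measure 114 mm over their backs; the gripper's body (76 mm by 85 mm) begins 54 mm behind the grasp point. The pads swing forward as they close: fully open they stand 13 mm farther back than shut.
Start: joints at [-1.347, 0.053, 1.613, -0, 1.476, -0.119], TCP at [0.21, -0.589, 0.239] pointing down, gripper open.
Joint ranges: [-3.01, 3.01], [-1.01, 2.22], [0.06, 2.58], [-1.02, 4.17], [0.09, 2.62], [-3.14, 3.14]. Speed limits (rad/s): [2.57, 2.57, 3.14, 3.14, 3.14, 3.14].

### API

Orientations are given as a rotation vector (axis times angle).
In Python, from station import get_obs, get_image, calibration, finish_job gives the robot as it stands. The module is installed in compiled form; this text tells all that it offers.
- The arm moves only by the shell command python3 -m jog 'ROWS' [FORCE]. ROWS is JSON, a list of rows, each a list of 7 numbers: the shift along the tool's x, y, z in cm, then the turn, a rotation vector about the tool's x, y, z in rad, then the closure in counts, from 0 (fully open) to 255 (shut). In form: [[dx, dy, dz, ax, ay, az, jaw], ...]. A call has 1 to 8 rows; each row is the pose to reach, as a shift and turn from the pose measured when the call began, along the tool's axes at that moment; what a row does not reach only later rows make up. A row lasts 1/12 s, in which the tool goes at most 41.7 mm and 7.16 degrees, less where a joint would pass 70% of its speed; a pose out of reach is approached as far as the arm can. A call with a gripper value outside its range is refused whole. The fingers move at their own pace and stop on an object; FORCE is the grip in N (left out, the last holds). Time passes only in rows, so rows that repeat a pose let the fingers close. It gives the time, the measured TCP pose, the force and the opening at its end, in the units of the state.
- get_obs(): the state, without advancing time (a new reading comes with each control period).
- get_image(name): name is "scene" or "top" or "wrist"; returns the picture (400x640x3 uint8, red, green, blue); there is no depth.
- calibration(name): a dict with "vfov" (degrees; the focal length in pixels is half the picture's height over the tangent of half this angle, whatever the lens; pixels are square), "cx", "cy" (the principal point, pixels), "dist_coeffs" ([k1, k2, p1, p2, k3] as OpenCV has them; the pictures are not rectified), "R" (3x3) and "t" (3): a world point X has camera coordinates R X + t. Camera axes: x right, y down, z forward; pixel columns grow to the right and rows downward; lengths in m; the calibration is good to about 2 mm. A picture is of the moment at which its call begins: read the wrist's pose just before it. calibration takes no time and is no camera call; for the wrist camera it gives the pose at the moment of the call.
- finish_job(): hands the job in, once; it reports no verdict.
The state is a dict: "t": time; "q": joint angles; "dq": joint speeds; "effort": joint torques, N m; "tool_pos": TCP position; "tool_rot": TCP orientation; "contact_force": force on the tool from outside, world axes, zero at the start; "wrist_torque": the same for the moment, N m; "opening": finger opening in m.
Only numpy, scipy, OpenCV 4.12 (cv2) and the standard library are available. Lean on these libraries where they do the work, as an engineer would, in place of code of your own. Each camera call takes 0.05 s, during which the arm holds its last target. There are 200 camera calls.

### The job

Slide the blue setting disc along the plate, in under the yellow peg rail, until it sits flat and touches all three brass dowels of the nest. Only then lift the red sprung clamp bar with the black handle, turn it in over the disc to its stop and let it down so that its rubber toe holds the disc. Do not knock the two hanging gauge fingers or push aside the tools lying around the plate.

Things in the scene. Friction and masses are not known exactly. Their poses are not given: they have to be found in the camera images.
- nest: Fixed fixture. Origin on the bench under the seat centre; x from the entry side to the dowels (roughly to the robot's right), y away from the robot, z up. Black plate 12 mm thick, x -180 to +85, y -155 to +155 mm. Three brass dowels, 12 mm thick, 18 mm tall above the plate, 46 mm from the seat centre at -60, 0 and +60 degrees from x: the 80 mm disc, when seated, touches all three.
- rail_edge (a point): Lower near edge of the yellow peg rail above the seat, at nest x -48, y 0, 85 mm above the bench. Rail: x -48 to -5, y -150 to +55 mm, 12 mm thick, on a post at y -138; pegs on it at x -18 reach 129 mm. It overhangs the near half of the seat, so an upright tool cannot follow the disc in; one leaning back 25 to 45 degrees, fingers pointing ahead and down, can.
- seat (a point): Centre of the seat, on the plate's top (12 mm above the bench): where the disc's underside centre belongs.
- disc: Blue round setting disc with a bright ring on top, 80 mm diameter, 36 mm tall, about 0.5 kg, loose, flat on the nest plate, 70 to 110 mm short of the seat (nest -x side). Too wide to grip; it slides with ordinary friction when pushed at its side with shut or half-open fingers. Origin: centre of its underside.
- clamp_swing (a joint): Angle of the red clamp bar about its upright pivot (rad), 0 to 1.4. 0 (its stop) = bar points along the nest's -y, toe over the seated disc; positive = turned aside, counter-clockwise from above, towards the nest's +x. Light friction, stays where it is left. The pivot is at nest x +5, y +120 mm.
- clamp_lift (a joint): Height of the clamp bar above its lowest position (m), 0 to 0.026. Spring and weight press it down with about 5.5 N at 0, 7.5 N at the top. At 0 the toe's underside is 24 mm above the plate, so it must rise more than 12 mm to pass over the disc (20 mm gives room). Resting on the disc it reads about 0.009 to 0.012.
- grip (a point): Centre of the clamp bar's black handle, a flat wing on the pivot column by which the bar is lifted and turned: 14 mm thick, 50 mm long (along the bar), 40 mm tall, on the pivot axis, 115 mm above the bench with the bar down. The point turns with the bar; its y axis points from toe to pivot.
- toe (a point): Underside of the 14 mm square rubber toe of the clamp bar, 113 mm from the pivot axis. The bar is 18 mm wide and 12 mm thick, its underside 4 mm above the toe's.
- gauge_a (a joint): Swing of the outer steel offset gauge finger (70 mm long), which hangs freely on a dowel at the rail's near edge at nest x -58, y -130, 91 mm above the bench (rad; at rest it hangs at about +0.09, for its offset foot). Leave it alone.
- gauge_b (a joint): The same for the inner gauge finger, at nest x -58, y -98 mm (it rests at about -0.09). Leave it alone.
- sash_punch: Black steel sash punch lying beyond the dowels, just off the plate's +x edge, 160 x 32 x 60 mm. Origin: centre of its underside. Leave it alone.
- pin: Brass alignment pin standing upright off the plate's +x edge, 32 mm foot, 80 mm tall. Leave it alone.
- shim_block: Copper shim block, 70 x 50 x 28 mm, off the plate's far (+y) edge. Leave it alone.
- die_cap: Red plastic die cap, 64 mm diameter, 32 mm tall, off the plate's far (+y) edge. Leave it alone.
Things that resemble listed ones, but are neither listed nor needed, are in the scene too. Several things have the shape of the disc; the one meant has the colours described above.

How it is judged:
By the outcome, as a careful person would: the job done as asked, in the order asked, and still so for the second after the job is handed in, with the robot touching nothing.
It also fails if it takes over 54 s, if anything falls off the work surface, if the arm or the gripper's body presses on something with over 40 N, if the wrist force passes 120 N, or if a joint passes its speed limit or range.

## Working session

There is one attempt and no reset: what is moved stays moved. The work goes in short steps, Python scripts to look and compute and a shell command to move; the robot and the scene stay as the last step left them, time stands still between calls to the robot, and variables do not carry over. Pictures are saved under pics/ and viewed, about 8 in all and at most 12, crops included, and the job is handed in when it is done.

```bash
mkdir -p pics; ls; python3 - <<'E'
from station import *
import cv2,numpy as np
print(get_obs())
for n in ["scene","top"]:
    im=get_image(n); cv2.imwrite(f"pics/{n}0.png",im[:,:,::-1])
    print(n,calibration(n))
E
```

```text
pics
{'t': 0.0, 'q': array([-1.34698663e+00,  5.33543199e-02,  1.61428116e+00, -7.04624909e-06,
        1.47598550e+00, -1.19018163e-01]), 'dq': array([-0.00110699,  0.00067182, -0.00064549, -0.00145808, -0.00100665,
       -0.00025562]), 'effort': array([ 1.74127992e-03, -3.93678653e+01, -3.70177746e+01, -3.31151682e-05,
        6.99217970e-03,  1.71772604e-05]), 'tool_pos': array([ 0.20994915, -0.58804739,  0.23807224]), 'tool_rot': array([-3.09355559e+00, -5.35535044e-01,  1.77748545e-04]), 'contact_force': array([-0.7596313 , -0.02498471, -0.0477194 ]), 'wrist_torque': array([ 0.03337025, -0.00131584, -0.03951485]), 'opening': 0.08564499087794405}
scene {'vfov': 50.81208390737744, 'cx': 325.7277617696367, 'cy': 198.51910537647345, 'dist_coeffs': array([-0.03113052,  0.        ,  0.        ,  0.        ,  0.        ]), 'R': array([[ 0.1590733 ,  0.98724105,  0.00712678],
       [ 0.83522908, -0.13072386, -0.53413823],
       [-0.52639155,  0.09091962, -0.84536712]]), 't': array([-0.14194585, -0.42434669,  1.29852703])}
top {'vfov': 52.608999216561955, 'cx': 319.09890337975696, 'cy': 198.34695152082463, 'dist_coeffs': array([-0.03050475,  0.        ,  0.        ,  0.        ,  0.        ]), 'R': array([[-0.02564514, -0.99954694, -0.01575579],
       [-0.99830328,  0.02643108, -0.05188401],
       [ 0.05227695,  0.01439849, -0.99852882]]), 't': array([0.07958775, 0.56323082, 1.05489205])}
```

View pics/scene0.png

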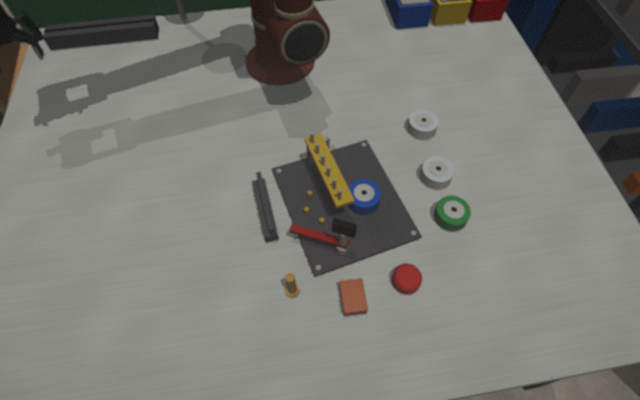

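View pics/top0.png

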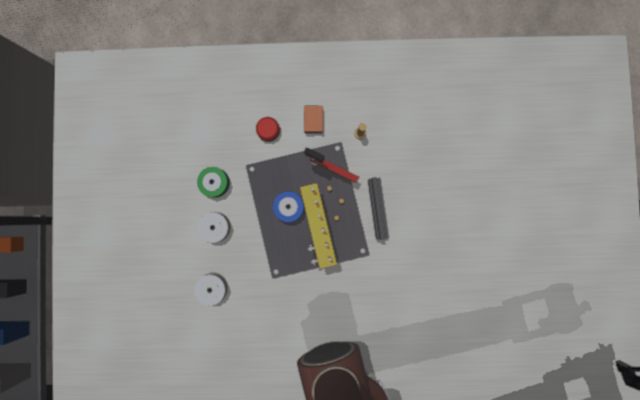

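The scene view shows the plate around (345,205), the blue disc at (364,195), the rail at (328,170), dowels at (310,193), (306,209) and (321,220), and the red bar from (292,230) to (345,243). In the top view the disc is at (288,207), the rail runs (311,188)–(327,265), and the dowels are at (330,188), (341,201) and (337,218). The bar goes from the black handle at (315,155) to the tip at (357,179).

```bash
cat > h.py <<'E'
import numpy as np,cv2
from station import *
def K(c):
    f=200/np.tan(np.radians(c["vfov"])/2); return np.array([[f,0,c["cx"]],[0,f,c["cy"]],[0,0,1.]])
def ray(c,uv):
    uv=np.asarray(uv,float).reshape(-1,1,2)
    n=cv2.undistortPoints(uv,K(c),np.array(c["dist_coeffs"])).reshape(-1,2)
    d=np.c_[n,np.ones(len(n))]@np.array(c["R"]); return -np.array(c["R"]).T@np.array(c["t"]),d/np.linalg.norm(d,axis=1)[:,None]
def onz(c,uv,z):
    o,d=ray(c,uv); return o+d*((z-o[2])/d[:,2])[:,None]
def tri(c1,u1,c2,u2):
    o1,d1=ray(c1,u1);o2,d2=ray(c2,u2);out=[]
    for a,b in zip(d1,d2):
        s=np.linalg.lstsq(np.c_[a,-b],o2-o1,rcond=None)[0]
        p,q=o1+a*s[0],o2+b*s[1]; out.append(np.r_[(p+q)/2,np.linalg.norm(p-q)])
    return np.array(out)
def proj(c,X):
    return cv2.projectPoints(np.asarray(X,float).reshape(-1,3),cv2.Rodrigues(np.array(c["R"]))[0],np.array(c["t"]),K(c),np.array(c["dist_coeffs"]))[0].reshape(-1,2)
def hsv(im): return cv2.cvtColor(im,cv2.COLOR_RGB2HSV)
def blobs(m,amin=8):
    cs=cv2.findContours(m.astype(np.uint8),cv2.RETR_EXTERNAL,cv2.CHAIN_APPROX_NONE)[0]
    return sorted([c for c in cs if len(c)>=amin],key=lambda c:-cv2.contourArea(c))
E
python3 - <<'E'
from h import *
np.set_printoptions(precision=4,suppress=True)
ms={}
for n in ["top","scene"]:
    c=calibration(n); im=cv2.imread(f"pics/{n}0.png")[:,:,::-1].copy(); H=hsv(im)
    h,s,v=[H[...,i].astype(int) for i in range(3)]
    win=np.zeros(h.shape,bool)
    if n=="top": win[135:285,235:400]=1
    else: win[125:280,240:425]=1
    dark=win&(v<90)
    dark=cv2.morphologyEx(dark.astype(np.uint8),cv2.MORPH_OPEN,np.ones((3,3)))
    allm=win&((v<110)|(s>110))
    b=blobs(cv2.morphologyEx(allm.astype(np.uint8),cv2.MORPH_OPEN,np.ones((3,3))))[0]
    P=onz(c,b.reshape(-1,2),.012)[:,:2].astype(np.float32)
    r=cv2.minAreaRect(P); print(n,"plate",r[0],r[1],r[2]); print(cv2.boxPoints(r))
    for nm,m,z in [("blue",win&(h>105)&(h<130)&(s>120),.048),("yellow",win&(h>20)&(h<35)&(s>140),.097),("red",win&((h<6)|(h>174))&(s>140),.045),("brass",win&(h>10)&(h<22)&(s>110),.03)]:
        for q in blobs(m,4)[:4]:
            p=q.reshape(-1,2); e=cv2.minAreaRect(p.astype(np.float32)); print(n,nm,len(p),"px",np.round(e[0],1),np.round(cv2.boxPoints(e).ravel(),1) if nm in("red","yellow") else "", "z",z,onz(c,[e[0]],z)[0])
E
```

```text
top plate (0.5400495529174805, 0.09092212468385696) (0.3181224465370178, 0.2801761329174042) 12.196328163146973
[[ 0.355   0.1942]
 [ 0.4142 -0.0796]
 [ 0.7251 -0.0124]
 [ 0.6659  0.2615]]
top blue 86 px [288. 206.]  z 0.048 [0.5459 0.1447 0.048 ]
top yellow 122 px [312.6 204. ] [300.4 187.6 315.7 183.8 324.8 220.3 309.5 224.1] z 0.097 [0.5475 0.0799 0.097 ]
top yellow 35 px [319.9 226.6] [313.4 228.1 314.5 222.7 326.4 225.1 325.3 230.5] z 0.097 [0.492  0.0636 0.097 ]
top yellow 14 px [329. 247.] [326. 248. 330. 244. 332. 246. 328. 250.] z 0.097 [0.442  0.0427 0.097 ]
top yellow 22 px [323.5 232. ] [320. 230. 327. 230. 327. 234. 320. 234.] z 0.097 [0.4786 0.0551 0.097 ]
top red 74 px [339.1 170.8] [321.  165.  323.6 159.8 357.2 176.6 354.6 181.8] z 0.045 [0.6333 0.0111 0.045 ]
top red 34 px [267.5 137. ] [259. 135. 276. 135. 276. 139. 259. 139.] z 0.045 [0.7268 0.1945 0.045 ]
top brass 8 px [341.  200.5]  z 0.03 [0.5572 0.0078 0.03  ]
top brass 7 px [336.3 217.8]  z 0.03 [0.5126 0.0214 0.03  ]
top brass 7 px [314.8 192.8]  z 0.03 [0.5793 0.0756 0.03  ]
top brass 8 px [329. 188.]  z 0
[... 272 characters left out ...]
.048 ]
scene yellow 170 px [328.6 169.5] [304.1 138.9 320.8 131.1 353.  200.1 336.3 207.8] z 0.097 [0.5016 0.0688 0.097 ]
scene red 66 px [407. 272.] [394. 265. 420. 265. 420. 279. 394. 279.] z 0.045 [0.7521 0.1951 0.045 ]
scene red 103 px [314.9 234.2] [289.9 230.7 292.1 223.4 339.9 237.8 337.7 245. ] z 0.045 [0.6338 0.0171 0.045 ]
scene red 5 px [346.2 245.3] [345.  246.  347.  244.  347.5 244.5 345.5 246.5] z 0.045 [0.671  0.0805 0.045 ]
scene brass 101 px [330.6 191.9]  z 0.03 [0.5195 0.0717 0.03  ]
scene brass 20 px [289.5 276.5]  z 0.03 [ 0.7173 -0.0498  0.03  ]
scene brass 14 px [321.  220.5]  z 0.03 [0.5933 0.037  0.03  ]
scene brass 14 px [306.  209.5]  z 0.03 [0.5589 0.007  0.03  ]
```

```bash
cat >> h.py <<'E'
from scipy.spatial.transform import Rotation as Ro
def pose():
    o=get_obs(); return np.array(o["tool_pos"]),Ro.from_rotvec(o["tool_rot"]),o
def delta(p1,R1):
    p,R,o=pose(); d=R.inv().apply(np.array(p1)-p)*100; w=(R.inv()*R1).as_rotvec()
    print("row",np.round(d,2),np.round(w,3),"| dist cm",np.linalg.norm(d).round(1),"deg",np.degrees(np.linalg.norm(w)).round(1))
def tool(yaw,lean=0.):
    """heading yaw (rad, world) of tool x for tool down; lean: tool z tips toward -x_tool heading"""
    h=np.array([np.cos(yaw),np.sin(yaw),0]); u=np.array([0,0,1.])
    z=-u*np.cos(lean)-h*np.sin(lean); x=h*np.cos(lean)-u*np.sin(lean); return Ro.from_matrix(np.c_[x,np.cross(z,x),z])
seat=np.array([.5468,.0523]); th=np.radians(-77.85)
ex=np.array([np.cos(th),np.sin(th)]); ey=np.array([-ex[1],ex[0]])
def n2w(x,y): return seat+x*ex+y*ey
def w2n(P): P=np.atleast_2d(P)[:,:2]-seat; return np.c_[P@ex,P@ey]
E
python3 - <<'E'
from h import *
np.set_printoptions(precision=4,suppress=True)
c=calibration("wrist"); p,R,o=pose(); C=-c["R"].T@c["t"]
print("cam in tool",R.inv().apply(C-p),"axis",R.inv().apply(c["R"][2]),"camx",R.inv().apply(c["R"][0]),c["vfov"])
delta([.50,.06,.34],tool(np.radians(90)))
delta([.50,.06,.34],tool(np.radians(60)))
E
```

```text
cam in tool [ 0.0796 -0.0005 -0.1347] axis [-0.3075  0.0001  0.9515] camx [0.0008 1.     0.0002] 61.786789402611326
row [ 49.1  -51.31 -10.07] [-0.002 -0.001 -1.228] | dist cm 71.7 deg 70.4
row [ 49.1  -51.31 -10.07] [-0.002 -0.001 -0.704] | dist cm 71.7 deg 40.4
```

```bash
python3 -m jog '[[56.7,-58.1,-10.2,0,0,-1.228,0],[56.7,-58.1,-10.2,0,0,-1.228,0],[56.7,-58.1,-10.2,0,0,-1.228,0],[56.7,-58.1,-10.2,0,0,-1.228,0],[56.7,-58.1,-10.2,0,0,-1.228,0],[56.7,-58.1,-10.2,0,0,-1.228,0],[56.7,-58.1,-10.2,0,0,-1.228,0],[56.7,-58.1,-10.2,0,0,-1.228,0]]'
python3 -c "
from h import *
delta([.55,.15,.34],tool(np.radians(90)))"
```

```text
t: 0.77
tool_pos: [0.3481, -0.286, 0.2806]
tool_rot: [-2.453, -1.96, -0.002]
contact_force: [0.3, 0.7, -0.1]
opening: 0.0853
row [46.99 10.06 -5.86] [-0.    -0.002 -0.223] | dist cm 48.4 deg 12.7
```

```bash
python3 -m jog '[[47,10,-5.9,0,0,-0.223,120],[47,10,-5.9,0,0,-0.223,120],[47,10,-5.9,0,0,-0.223,120],[47,10,-5.9,0,0,-0.223,120],[47,10,-5.9,0,0,-0.223,120],[47,10,-5.9,0,0,-0.223,120],[47,10,-5.9,0,0,-0.223,120],[47,10,-5.9,0,0,-0.223,120]]'
python3 -c "
from h import *
delta([.55,.15,.34],tool(np.radians(90)))"
```

```text
t: 1.43
tool_pos: [0.4863, 0.0148, 0.3216]
tool_rot: [-2.219, -2.221, -0.002]
contact_force: [0.7, -1.3, 0.4]
opening: 0.045
row [13.52  6.38 -1.81] [-0.    -0.002  0.001] | dist cm 15.1 deg 0.1
```

```bash
python3 -m jog '[[13.5,6.4,-1.8,0,0,0,120],[13.5,6.4,-1.8,0,0,0,120],[13.5,6.4,-1.8,0,0,0,120],[13.5,6.4,-1.8,0,0,0,120],[13.5,6.4,-1.8,0,0,0,120],[13.5,6.4,-1.8,0,0,0,120]]'
python3 -c "
from h import *
import pickle
c=calibration('wrist');im=get_image('wrist');pickle.dump((c,im),open('w1.pkl','wb'))
cv2.imwrite('pics/w1.png',im[:,:,::-1]);print(get_obs()['q'],get_obs()['opening'])"
```

```text
t: 1.93
tool_pos: [0.5501, 0.151, 0.339]
tool_rot: [-2.216, -2.224, 0.001]
contact_force: [-0.1, 0.3, -0.3]
opening: 0.0454
[ 1.35060337e-01 -1.16786582e-01  1.61458974e+00  1.31742887e-03
  1.64554733e+00  1.33454806e-01] 0.04523456109430066
```

View pics/w1.png

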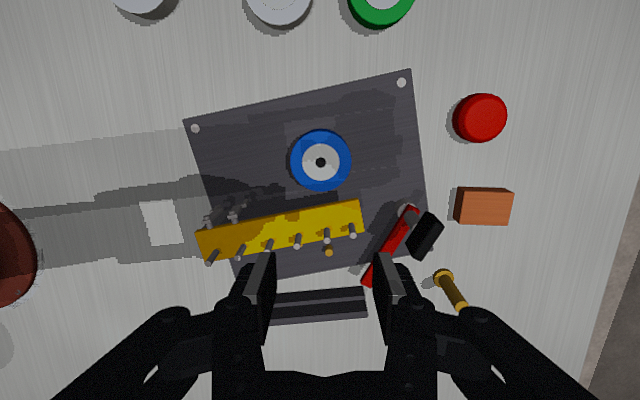

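The wrist view shows the disc's white ring at (320,161) and plate corners at (183,120) and (411,69). The rail runs (196,245)–(362,215), the red bar (408,207)–(368,285), and the black handle is at (425,235).

```bash
python3 - <<'E'
from h import *
import pickle
np.set_printoptions(precision=4,suppress=True)
c,im=pickle.load(open('w1.pkl','rb')); H=hsv(im);h,s,v=[H[...,i].astype(int) for i in range(3)]
ct=calibration("top"); top=cv2.imread("pics/top0.png")[:,:,::-1].copy(); T=hsv(top)
# white ring
def ring(H,box):
    h,s,v=[H[...,i].astype(int) for i in range(3)]; m=np.zeros(h.shape,bool); x0,y0,x1,y1=box
    m[y0:y1,x0:x1]=((s<60)&(v>120))[y0:y1,x0:x1]
    b=blobs(m)[0]; return cv2.fitEllipse(b)
e=ring(H,(296,138,345,185)); et=ring(T,(277,196,299,218)); print(e,et)
d=onz(c,[e[0]],.048)[0]; print("disc",d,"nest",w2n(d),"tri",tri(c,[e[0]],ct,[et[0]]))
# plate edges fit from corners & screws
P=onz(c,[(183,120),(411,69),(195,128),(401.5,82)],.012); print("corners nest",w2n(P)*1000)
print("expected px",proj(c,[np.r_[n2w(-.18,-.155),.012],np.r_[n2w(-.18,.155),.012]]))
Y=onz(c,[(196,229),(359,199)],.097); print("rail near edge top nest",w2n(Y)*1000)
print("toe/handle check px", proj(c,[np.r_[n2w(.005,.12),.135],np.r_[n2w(.005,.12),.095]]))
p=n2w(.005,.12); 
m=((h<6)|(h>174))&(s>140); m[:190]=0; m[:,450:]=0
b=blobs(m)[0]; r=cv2.minAreaRect(b); print(r, cv2.boxPoints(r).ravel())
E
```

```text
((320.21478271484375, 161.81283569335938), (35.942684173583984, 36.496429443359375), 95.02342224121094) ((287.6401672363281, 206.29531860351562), (17.584291458129883, 17.6795654296875), 82.89800262451172)
disc [0.5454 0.1466 0.048 ] nest [[-0.0925  0.0185]] tri [[0.5453 0.1459 0.0444 0.0001]]
corners nest [[-178.7443 -151.4671]
 [-179.1165  155.5927]
 [-165.504  -139.243 ]
 [-166.1575  141.6495]]
expected px [[180.1528 119.6025]
 [410.4518  68.3765]]
rail near edge top nest [[ -52.0932 -143.6998]
 [ -48.9139   56.5678]]
toe/handle check px [[427.4533 243.5125]
 [417.8048 229.4998]]
((18.0, 255.0), (36.0, 104.0), 0.0) [  0. 307.   0. 203.  36. 203.  36. 307.]
```

```bash
python3 -c "
from h import *
delta([.546,.225,.12],tool(np.radians(90),np.radians(40)))"
```

```text
row [ 7.48 -0.34 21.91] [-0.001 -0.699  0.002] | dist cm 23.2 deg 40.1
```

```bash
python3 -m jog '[[7.5,-0.3,21.9,0,-0.7,0,120],[7.5,-0.3,21.9,0,-0.7,0,120],[7.5,-0.3,21.9,0,-0.7,0,120],[7.5,-0.3,21.9,0,-0.7,0,120],[7.5,-0.3,21.9,0,-0.7,0,120],[7.5,-0.3,21.9,0,-0.7,0,120],[7.5,-0.3,21.9,0,-0.7,0,120],[7.5,-0.3,21.9,0,-0.7,0,120]]'
python3 -c "
from h import *
delta([.546,.225,.12],tool(np.radians(90),np.radians(40)))
delta([.546,.22,.031],tool(np.radians(90),np.radians(40)));print(get_obs()['q'])"
```

```text
t: 2.65
tool_pos: [0.5448, 0.2239, 0.1172]
tool_rot: [1.813, 1.821, -0.672]
contact_force: [0.3, 0.3, 1.3]
opening: 0.0459
row [-0.09  0.12 -0.29] [-0.005  0.004  0.006] | dist cm 0.3 deg 0.5
row [5.27 0.19 6.83] [-0.005  0.004  0.006] | dist cm 8.6 deg 0.5
[ 0.52121432  0.33881771  1.6128839  -0.59133335  1.58923029  0.62849964]
```

```bash
python3 -m jog '[[1.3,0,1.7,0,0,0,120],[2.6,0.1,3.4,0,0,0,120],[4,0.2,5.1,0,0,0,120],[5,0.2,6.5,0,0,0,120],[5,0.2,6.5,0,0,0,120]]'
python3 -c "
from h import *
import pickle
c=calibration('wrist');im=get_image('wrist');cv2.imwrite('pics/w2.png',im[:,:,::-1])
p,R,o=pose();print(p,o['contact_force'])
delta([.546,.21,.031],tool(np.radians(90),np.radians(40)))"
```

```text
t: 3.07
tool_pos: [0.5459, 0.2179, 0.035]
tool_rot: [1.816, 1.819, -0.673]
contact_force: [-0.4, -1.7, -1.3]
opening: 0.0452
[0.54652453 0.2184911  0.03638772] [ 0.22544304 -0.52730827 -0.02748467]
row [-0.3  -0.05  0.96] [-0.006  0.003  0.004] | dist cm 1.0 deg 0.5
```

View pics/w2.png

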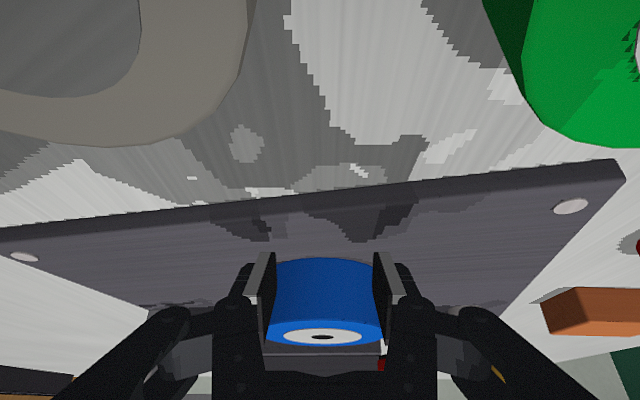

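The view shows the blue disc centred between the fingertips at (322,300), with its ring at (322,337). The path is straight, and the green and white lookalikes are behind the tool.

```bash
python3 -m jog '[[-0.6,0,0.8,0,0,0,120],[-1.3,0,1.4,0,0,0,120],[-2.1,0,2.15,0,0,0,120],[-2.7,0,2.65,0,0,0,120],[-3.3,0,3.15,0,0,0,120],[-3.9,0,3.65,0,0,0,120],[-4.5,0,4.15,0,0,0,120]]'
python3 -c "
from h import *
p,R,o=pose();print(p,o['contact_force'],R.as_matrix().round(3).tolist())
delta([.5465,.11,.033],tool(np.radians(90),np.radians(40)))"
```

```text
t: 3.7
tool_pos: [0.5473, 0.1573, 0.0348]
tool_rot: [1.815, 1.819, -0.668]
contact_force: [0.6, 5.2, 4.7]
opening: 0.0452
[0.54728352 0.15725563 0.03476869] [0.55393039 5.21832484 4.70856334] [[-0.003, 1.0, -0.004], [0.765, 0.0, -0.644], [-0.644, -0.005, -0.765]]
row [-3.5  -0.08  3.18] [-0.004  0.002  0.003] | dist cm 4.7 deg 0.3
```

```bash
python3 -m jog '[[-0.7,0,0.3,0,0,0,120],[-1.3,0,0.8,0,0,0,120],[-1.9,0,1.3,0,0,0,120],[-2.5,0,1.8,0,0,0,120],[-3.1,0,2.3,0,0,0,120],[-3.6,0,2.8,0,0,0,120]]'
python3 -c "
from h import *
import pickle
p,R,o=pose();print(p,o['contact_force'])
for n in ['top','scene','wrist']: 
  c=calibration(n);im=get_image(n);pickle.dump((c,im),open(n+'3.pkl','wb'));cv2.imwrite(f'pics/{n}3.png',im[:,:,::-1])
s=cv2.imread('pics/scene3.png')[120:280,240:430];w=cv2.imread('pics/wrist3.png')
cv2.imwrite('pics/m3.png',np.hstack([cv2.resize(s,(475,400)),w[:,160:485]]))
delta([.5468,.097,.036],tool(np.radians(90),np.radians(40)))"
```

```text
t: 4.2
tool_pos: [0.547, 0.1107, 0.0363]
tool_rot: [1.815, 1.819, -0.669]
contact_force: [-0.9, 3.3, 0.2]
opening: 0.0448
[0.54703728 0.11071136 0.03627274] [-0.90811979  3.27867938  0.15923802]
row [-1.   -0.03  0.93] [-0.005  0.003  0.003] | dist cm 1.4 deg 0.4
```

View pics/m3.png

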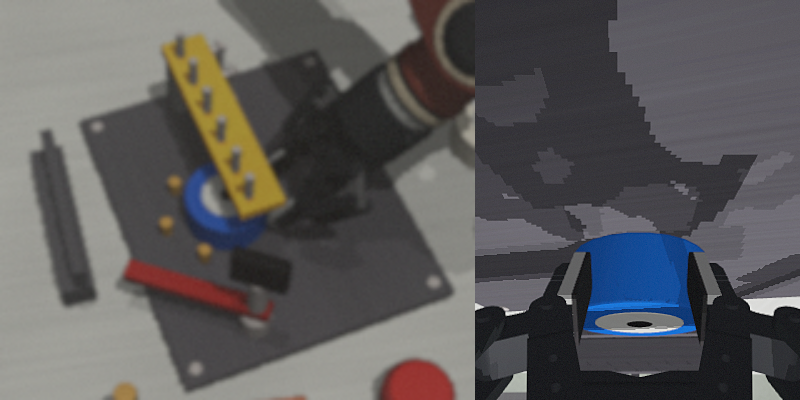

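Left half: the disc at (228,205) is under the rail, about a centimetre short of the dowels at (175,182), (166,223) and (204,251). Right half: it lies evenly between both fingers. Next I push slowly, watching the force.

```bash
python3 -m jog '[[-0.3,0,0.26,0,0,0,120],[-0.6,0,0.5,0,0,0,120],[-0.9,0,0.76,0,0,0,120],[-0.9,0,0.76,0,0,0,120]]'
python3 -c "
from h import *
import pickle
p,R,o=pose();print(p,o['contact_force'])"
```

```text
t: 4.68
tool_pos: [0.5472, 0.0984, 0.0367]
tool_rot: [1.815, 1.817, -0.67]
contact_force: [-0.4, 0.8, 0.6]
opening: 0.045
[0.5472012  0.09837146 0.0367468 ] [-0.35349995  0.82877967  0.60911655]
```

```bash
python3 -m jog '[[-0.2,0,0.16,0,0,0,120],[-0.3,0,0.25,0,0,0,120],[-0.3,0,0.25,0,0,0,120]]'; python3 -m jog '[[-0.2,0,0.16,0,0,0,120],[-0.3,0,0.25,0,0,0,120],[-0.3,0,0.25,0,0,0,120]]'
```

```text
t: 4.93
tool_pos: [0.547, 0.0947, 0.0367]
tool_rot: [1.816, 1.818, -0.67]
contact_force: [-1.9, 4.1, -0.5]
opening: 0.0451
t: 5.18
tool_pos: [0.5472, 0.0936, 0.0367]
tool_rot: [1.82, 1.821, -0.664]
contact_force: [-2.9, 14.5, 1.4]
opening: 0.0451
```

```bash
python3 - <<'E'
from h import *
np.set_printoptions(precision=4,suppress=True)
c=calibration("wrist");im=get_image("wrist");H=hsv(im);h,s,v=[H[...,i].astype(int) for i in range(3)]
cv2.imwrite("pics/w4.png",im[:,:,::-1])
cs=calibration("scene");sc=get_image("scene");cv2.imwrite("pics/s4.png",sc[:,:,::-1])
print(calibration("scene")["t"])
a=cv2.resize(sc[150:240,280:380,::-1],(440,400),interpolation=cv2.INTER_CUBIC)
a2=a
b=cv2.resize(im[220:370,240:390,::-1],(360,360)); b=np.vstack([b,np.zeros((40,360,3),np.uint8)])
# expected seated disc outline top & dowels in scene
t=np.linspace(0,2*np.pi,73)
def draw(pts,col):
    q=(proj(cs,pts)-[280,150]+.5)*[4.4,400/90]
    cv2.polylines(a2,[np.round(q).astype(np.int32)],True,col,1)
draw([np.r_[seat+.04*np.array([np.cos(k),np.sin(k)]),.048] for k in t],(0,255,255))
for g in (-60,0,60):
    ctr=n2w(.046*np.cos(np.radians(g)),.046*np.sin(np.radians(g)))
    draw([np.r_[ctr+.006*np.array([np.cos(k),np.sin(k)]),.030] for k in t],(0,255,0))
cv2.imwrite("pics/m4.png",np.hstack([a2,b]))
E
```

```text
[-0.1419 -0.4243  1.2985]
```

View pics/m4.png

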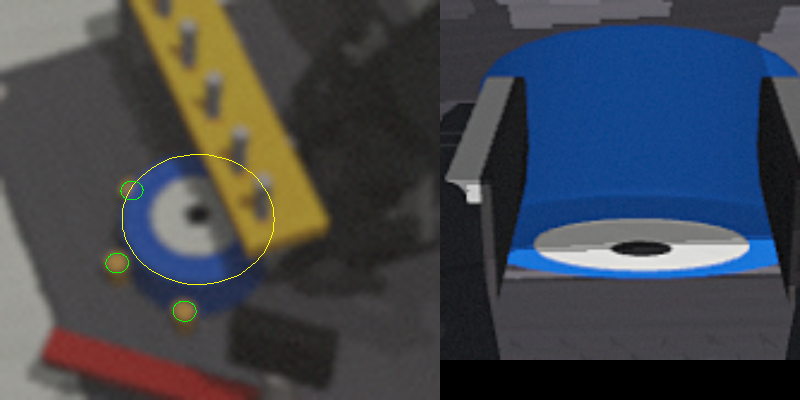

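```bash
python3 - <<'E'
from h import *
np.set_printoptions(precision=2,suppress=True)
print(get_obs()["contact_force"])
c=calibration("scene");im=cv2.imread("pics/s4.png")[:,:,::-1].copy();H=hsv(im);h,s,v=[H[...,i].astype(float) for i in range(3)]
def cen(x,y,w,wt):
    sl=(slice(y-w,y+w+1),slice(x-w,x+w+1)); k=wt[sl]; yy,xx=np.mgrid[sl]; return np.array([(k*xx).sum(),(k*yy).sum()])/k.sum()
b=(h>8)&(h<25)
wt=np.clip(s-90,0,None)*b
D=[cen(x,y,4,wt) for x,y in [(306,208),(321,219),(309,192)]]
hole=cen(324,198,2,np.clip(130-v,0,None))
# ring outer edge: bright low-sat
print("dowel px",D,"hole px",hole)
dn=w2n(np.vstack([onz(c,[d],.030) for d in D]))*1000; print("dowels nest mm",dn)
print("hole nest mm",w2n(onz(c,[hole],.048))*1000)
cw=calibration("wrist");W=hsv(cv2.imread("pics/w4.png")[:,:,::-1].copy())
m=np.zeros(W.shape[:2],bool);m[305:340,275:360]=((W[...,1]<70)&(W[...,2]>60))[305:340,275:360]
e=cv2.fitEllipse(blobs(m)[0]);print(e);print("wrist ring nest mm",w2n(onz(cw,[e[0]],.048))*1000)
E
```

```text
[-1.83 14.14  0.45]
dowel px [array([306.11, 209.22]), array([321.28, 220.28]), array([307.63, 191.79])] hole px [324.46 197.84]
dowels nest mm [[ 46.33   1.7 ]
 [ 23.95  41.94]
 [ 26.46 -42.58]]
hole nest mm [[-0.67 -1.59]]
((322.4393005371094, 321.4258117675781), (20.76689338684082, 85.54110717773438), 90.2388687133789)
wrist ring nest mm [[-2.09  0.43]]
```

```bash
python3 -m jog '[[-0.25,0.15,0.2,0,0,0,120],[-0.25,0.3,0.2,0,0,0,120],[-0.25,0.3,0.2,0,0,0,120]]'; python3 -m jog '[[-0.1,-0.2,0.1,0,0,0,120],[-0.1,-0.5,0.1,0,0,0,120],[-0.1,-0.5,0.1,0,0,0,120]]';  python3 -m jog '[[-0.1,0.2,0.1,0,0,0,120],[-0.1,0.2,0.1,0,0,0,120]]'
```

```text
t: 5.53
tool_pos: [0.548, 0.0933, 0.0363]
tool_rot: [1.826, 1.824, -0.665]
contact_force: [-9.8, 17.7, 6.7]
opening: 0.0453
t: 5.78
tool_pos: [0.5457, 0.0941, 0.0374]
tool_rot: [1.824, 1.826, -0.653]
contact_force: [4.3, 8.4, -0.3]
opening: 0.0453
t: 5.95
tool_pos: [0.5472, 0.094, 0.0372]
tool_rot: [1.827, 1.828, -0.652]
contact_force: [-2.8, 9.0, 1.1]
opening: 0.045
```

```bash
python3 -m jog '[[-0.3,0.05,0.25,0,0,0,120],[-0.3,0.05,0.25,0,0,0,120],[-0.3,0.05,0.25,0,0,0,120]]'; python3 -m jog '[[0.4,0,-0.33,0,0,0,120],[1.2,0,-1,0,0,0,120],[2.5,0,-2,0,0,0,120],[4.5,0,-3.7,0,0,0,120],[6.5,0,-5.4,0,0,0,120],[5.5,0,-9,0,0,0,120],[4,0,-13,0,0,0,120],[2.5,0,-16,0,0,0,120]]'
python3 -c "
from h import *
p=n2w(-.01,.17); print(p)
delta([.60,.16,.33],tool(np.radians(60)))
delta([.60,.16,.33],tool(np.radians(90)))"
```

```text
t: 6.2
tool_pos: [0.5473, 0.0934, 0.0369]
tool_rot: [1.831, 1.832, -0.646]
contact_force: [-5.2, 17.5, 2.3]
opening: 0.0452
t: 6.87
tool_pos: [0.5474, 0.2151, 0.1473]
tool_rot: [1.829, 1.833, -0.647]
contact_force: [0.3, 0.1, 1.7]
opening: 0.0455
[0.71088727 0.0978562 ]
row [-15.75   5.2  -10.79] [0.175 0.662 0.505] | dist cm 19.8 deg 48.8
row [-15.75   5.2  -10.79] [-0.002  0.677  0.002] | dist cm 19.8 deg 38.8
```

```bash
python3 -c "
from h import *
delta([.68,.10,.30],tool(np.radians(63)))"
```

```text
row [-18.57  13.21  -4.71] [0.157 0.665 0.455] | dist cm 23.3 deg 47.0
```

```bash
python3 -m jog '[[-18.6,13.2,-4.7,0.157,0.665,0.455,90],[-18.6,13.2,-4.7,0.157,0.665,0.455,90],[-18.6,13.2,-4.7,0.157,0.665,0.455,90],[-18.6,13.2,-4.7,0.157,0.665,0.455,90],[-18.6,13.2,-4.7,0.157,0.665,0.455,90],[-18.6,13.2,-4.7,0.157,0.665,0.455,90],[-18.6,13.2,-4.7,0.157,0.665,0.455,90],[-18.6,13.2,-4.7,0.157,0.665,0.455,90]]'; python3 -m jog '[[0,0,0,0,0,0,90]]'
python3 -c "
from h import *
import pickle
c=calibration('wrist');im=get_image('wrist');pickle.dump((c,im),open('w5.pkl','wb'))
w1=pickle.load(open('w1.pkl','rb'))[1]
cv2.imwrite('pics/w5.png',np.hstack([im[60:400,120:520,::-1],cv2.resize(w1[180:300,340:480,::-1],(396,340))]))
delta([.68,.10,.30],tool(np.radians(63)))
print(proj(c,[np.r_[n2w(.005,.12),.135]]))"
```

```text
t: 7.53
tool_pos: [0.6814, 0.0968, 0.3026]
tool_rot: [2.681, 1.634, 0.005]
contact_force: [-0.6, 0.1, -0.9]
opening: 0.0553
t: 7.62
tool_pos: [0.6809, 0.0967, 0.3015]
tool_rot: [2.681, 1.634, 0.0]
contact_force: [-0.7, 0.6, -0.3]
opening: 0.0553
row [ 0.23 -0.23  0.17] [ 0.002  0.001 -0.004] | dist cm 0.4 deg 0.3
[[320.55264533 211.94083336]]
```

View pics/w5.png

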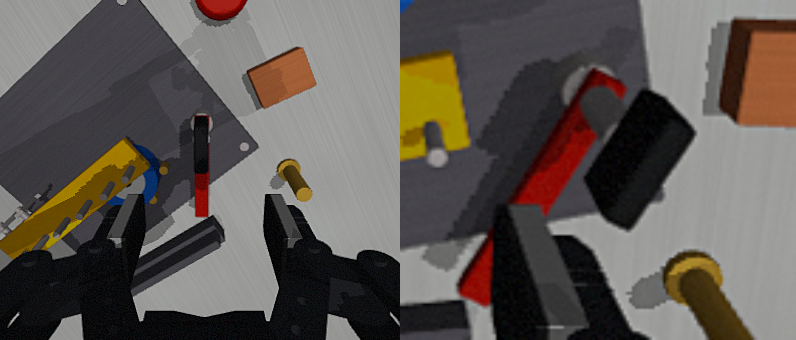

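The left half shows the handle dead ahead between the fingers, at about (321,205) in full pixels, with the bar running straight down the image to the toe end at (321,275). The right half, from the first view, shows the handle at about (425,236).

```bash
python3 - <<'E'
from h import *
import pickle
np.set_printoptions(precision=4,suppress=True)
C=[];U=[]
for f,box in [("w5.pkl",(308,165,335,250)),("w1.pkl",(402,210,450,265))]:
    c,im=pickle.load(open(f,"rb"));H=hsv(im);h,s,v=[H[...,i].astype(int) for i in range(3)]
    x0,y0,x1,y1=box; m=np.zeros(h.shape,bool); m[y0:y1,x0:x1]=((v<45)&(s<120))[y0:y1,x0:x1]
    b=blobs(m)[0]; r=cv2.minAreaRect(b); M=cv2.moments(b); u=(M["m10"]/M["m00"],M["m01"]/M["m00"]); print(f,r,u,cv2.boundingRect(b)); C.append(c);U.append(u)
    if f=="w5.pkl":
        q=((h<8)|(h>172))&(s>140); q[:165]=0;q[285:]=0;q[:,:300]=0;q[:,345:]=0
        rb=blobs(q)[0].reshape(-1,2); 
        for row in (240,250,260,270): 
            e=np.where(q[row])[0]; print(row,e.min(),e.max(),onz(c,[((e.min()+e.max())/2,row)],.052)[0])
        B=blobs(q)[0]; print("bar end row",B[...,1].max())
        P=onz(c,[u],.120)[0]; print("handle z.12",P,w2n(P)*1000)
print("tri",tri(C[0],[U[0]],C[1],[U[1]]))
piv=n2w(.005,.12); print("pivot pred",piv)
E
```

```text
w5.pkl ((317.5, 205.0), (54.0, 19.0), 90.0) (318.9404289118348, 204.91051098755625) (308, 178, 20, 55)
240 315 328 [0.6346 0.0127 0.052 ]
250 315 327 [0.6277 0.0007 0.052 ]
260 315 327 [ 0.6212 -0.0118  0.052 ]
270 316 327 [ 0.6152 -0.0249  0.052 ]
bar end row 277
handle z.12 [0.6646 0.0753 0.12  ] [[  2.3212 119.9684]]
w1.pkl ((423.0809020996094, 236.00929260253906), (24.69130516052246, 46.17783737182617), 33.1113395690918) (425.38408670367426, 237.8408670367433) (405, 211, 39, 50)
tri [[0.6653 0.0763 0.126  0.0015]]
pivot pred [0.6652 0.0727]
```

```bash
python3 -m jog '[[-2.8,-0.3,3,0,0,0,90],[-2.8,-0.3,6.5,0,0,0,90],[-2.8,-0.3,10,0,0,0,90],[-2.8,-0.3,13,0,0,0,90],[-2.8,-0.3,15.5,0,0,0,90],[-2.8,-0.3,15.5,0,0,0,90]]'
python3 -c "
from h import *
p,R,o=pose(); print(o['contact_force'])
im=get_image('wrist')
cv2.imwrite('pics/w6.png',im[:,:,::-1])
delta([.6655,.0727,.107],tool(np.radians(62.7)))"
```

```text
t: 8.17
tool_pos: [0.6601, 0.075, 0.1372]
tool_rot: [-2.675, -1.638, 0.022]
contact_force: [-1.3, -0.0, -1.7]
opening: 0.0557
[-1.25900068 -0.04905595 -1.67233007]
row [-0.01  0.43  3.41] [-0.007  0.007  0.004] | dist cm 3.4 deg 0.6
```

View pics/w6.png

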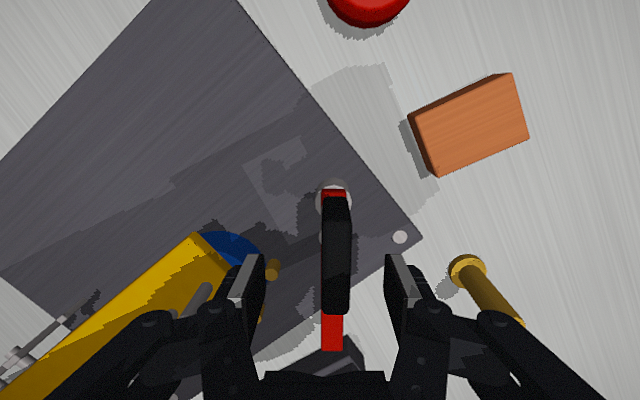

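The handle (column ~336, rows 195–313) lies between the pads (257 and 392), about 4 mm toward tool +y, as the numbers also say. Descend, centre and close.

```bash
python3 -m jog '[[0,0.4,1,0,0,0,90],[0,0.4,2.2,0,0,0,90],[0,0.4,3.2,0,0,0,90],[0,0.4,3.2,0,0,0,90],[0,0.4,3.2,0,0,0,130]]'
python3 -m jog '[[0,0,0,0,0,0,180],[0,0,0,0,0,0,255],[0,0,0,0,0,0,255],[0,0,0,0,0,0,255],[0,0,0,0,0,0,255],[0,0,0,0,0,0,255]]' 50
python3 -c "
from h import *
print(pose()[2]['contact_force'],pose()[2]['wrist_torque'],get_obs()['q'])
delta([.6655,.0727,.107],tool(np.radians(62.7)))"
```

```text
t: 8.63
tool_pos: [0.6651, 0.073, 0.1086]
tool_rot: [-2.677, -1.639, 0.016]
contact_force: [-1.1, -0.1, 0.4]
opening: 0.0444
t: 9.13
tool_pos: [0.6656, 0.073, 0.1097]
tool_rot: [-2.677, -1.639, 0.014]
contact_force: [-1.4, 0.0, 4.6]
opening: 0.0138
[-1.36311007  0.03689721  4.59797764] [-0.06216466  0.1722792  -0.02867464] [-7.43696573e-04  2.65570672e-01  1.59918978e+00 -2.86332367e-03
  1.28570496e+00  4.72215272e-01]
row [-0.02  0.01  0.27] [-0.007  0.006  0.004] | dist cm 0.3 deg 0.6
```

```bash
python3 -m jog '[[0,0,-0.6,0,0,0,255],[0,0,-1.2,0,0,0,255],[0,0,-1.8,0,0,0,255],[0,0,-2.2,0,0,0,255],[0,0,-2.2,0,0,0,255]]'; python3 -m jog '[[0,0,0,0,0,0,255]]'
```

```text
t: 9.55
tool_pos: [0.6654, 0.073, 0.1319]
tool_rot: [-2.677, -1.639, 0.015]
contact_force: [1.0, 1.2, -7.3]
opening: 0.0134
t: 9.63
tool_pos: [0.6653, 0.0729, 0.1315]
tool_rot: [-2.677, -1.639, 0.015]
contact_force: [3.1, -0.0, -6.7]
opening: 0.0132
```

```bash
python3 -m jog '[[0,0,0,0,0,0.1,255],[0,0,0,0,0,0.2,255],[0,0,0,0,0,0.3,255],[0,0,0,0,0,0.4,255],[0,0,0,0,0,0.5,255],[0,0,0,0,0,0.6,255],[0,0,0,0,0,0.7,255],[0,0,0,0,0,0.75,255]]'
python3 -c "
from h import *
print(pose()[2]['contact_force'],pose()[2]['wrist_torque'])
delta([.6653,.0728,.1317],tool(np.radians(12.15)))"
```

```text
t: 10.3
tool_pos: [0.6652, 0.0731, 0.1309]
tool_rot: [3.094, 0.538, -0.016]
contact_force: [2.4, 0.1, -6.8]
opening: 0.0135
[ 2.41982318  0.09938774 -6.78178558] [ 0.14092474 -0.6869655   0.03814336]
row [ 0.    0.03 -0.08] [-0.     0.01   0.132] | dist cm 0.1 deg 7.6
```

```bash
python3 -m jog '[[0,0,-0.1,0,0,0.06,255],[0,0,-0.1,0,0,0.12,255],[0,0,-0.1,0,0,0.15,255],[0,0,-0.1,0,0,0.15,255]]'
python3 - <<'E'
from h import *
print(pose()[2]['contact_force'],pose()[2]['wrist_torque'])
delta([.6653,.0728,.1317],tool(np.radians(12.15)))
c=calibration("wrist");a=get_image("wrist");s=get_image("scene")
cv2.imwrite("pics/m7.png",np.hstack([cv2.resize(a[:,:,::-1],(400,250)),cv2.resize(s[150:260,270:390,::-1],(273,250),interpolation=cv2.INTER_CUBIC)]))
E
```

```text
t: 10.63
tool_pos: [0.6652, 0.0731, 0.1313]
tool_rot: [3.125, 0.306, -0.016]
contact_force: [3.2, -0.1, -7.4]
opening: 0.0136
[ 3.23348931 -0.1283666  -7.37044598] [ 0.08647575 -0.78601319  0.36983856]
row [ 0.01  0.04 -0.04] [ 0.     0.01  -0.017] | dist cm 0.1 deg 1.1
```

View pics/m7.png

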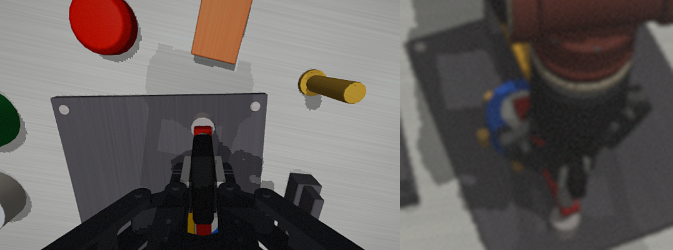

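The bar now points at the disc, toe over it at (515,125) in the crop. The torque is starting to rise at the stop, so I press slightly farther to confirm.

```bash
python3 -m jog '[[0,0,0,0,0,0.04,255],[0,0,0,0,0,0.05,255],[0,0,0,0,0,0.05,255]]'
python3 -c "
from h import *
print(pose()[2]['contact_force'],pose()[2]['wrist_torque'])
delta([.6653,.0728,.1317],tool(np.radians(12.15)))"
```

```text
t: 10.98
tool_pos: [0.6651, 0.0732, 0.1312]
tool_rot: [3.131, 0.233, -0.016]
contact_force: [4.0, 0.1, -8.0]
opening: 0.0131
[ 3.99092895  0.12500321 -8.04040906] [ 0.13194879 -0.68592378  1.12921632]
row [ 0.01  0.04 -0.05] [ 0.001  0.011 -0.064] | dist cm 0.1 deg 3.7
```

```bash
python3 -m jog '[[0,0,0,0,0,-0.03,255],[0,0,0.4,0,0,-0.03,255],[0,0,0.8,0,0,-0.03,255],[0,0,0.9,0,0,-0.03,255],[0,0,0.9,0,0,-0.03,255]]'; python3 -m jog '[[0,0,0.2,0,0,0,255],[0,0,0.2,0,0,0,255]]'; python3 -m jog '[[0,0,0.1,0,0,0,255],[0,0,0.1,0,0,0,255]]'
```

```text
t: 11.4
tool_pos: [0.6652, 0.0732, 0.1221]
tool_rot: [3.127, 0.28, -0.016]
contact_force: [2.2, -0.0, -6.2]
opening: 0.0133
t: 11.57
tool_pos: [0.6657, 0.0732, 0.1215]
tool_rot: [3.127, 0.28, -0.015]
contact_force: [3.1, 0.9, -0.6]
opening: 0.0132
t: 11.73
tool_pos: [0.6658, 0.0732, 0.1213]
tool_rot: [3.127, 0.28, -0.014]
contact_force: [2.4, 0.2, -0.3]
opening: 0.0132
```

```bash
python3 -m jog '[[0,0,0,0,0,0,220],[0,0,0,0,0,0,180],[0,0,0,0,0,0,140],[0,0,0,0,0,0,100],[0,0,0,0,0,0,90],[0,0,0,0,0,0,90]]'; python3 -m jog '[[0,0,-2,0,0,0,90],[0,0,-5,0,0,0,90],[0,0,-9,0,0,0,90],[0,0,-13,0,0,0,90],[5,0,-16,0,0,0,90],[9,0,-18,0,0,0,90],[13,0,-18,0,0,0,90],[13,0,-18,0,0,0,90]]'
python3 - <<'E'
from h import *
import pickle
print(pose()[2]['contact_force'],get_obs()['t'])
for n in ("wrist","top","scene"): pickle.dump((calibration(n),get_image(n)),open(n+"8.pkl","wb"))
g=lambda n:pickle.load(open(n+"8.pkl","rb"))[1]
a=g("wrist");s=g("scene");t=g("top")
r=np.hstack([cv2.resize(s[130:300,240:430,::-1],(390,350),interpolation=cv2.INTER_CUBIC),cv2.resize(t[90:290,185:400,::-1],(376,350),interpolation=cv2.INTER_CUBIC)])
cv2.imwrite("pics/m8.png",r);cv2.imwrite("pics/w8.png",a[:,:,::-1])
E
```

```text
t: 12.23
tool_pos: [0.6658, 0.0731, 0.1214]
tool_rot: [3.127, 0.279, -0.014]
contact_force: [0.7, -0.3, -0.2]
opening: 0.0552
t: 12.9
tool_pos: [0.7989, 0.0972, 0.3019]
tool_rot: [3.127, 0.279, -0.007]
contact_force: [0.8, -0.2, -1.1]
opening: 0.0554
[ 0.75421869 -0.19192359 -1.08867835] 12.9
```

View pics/m8.png

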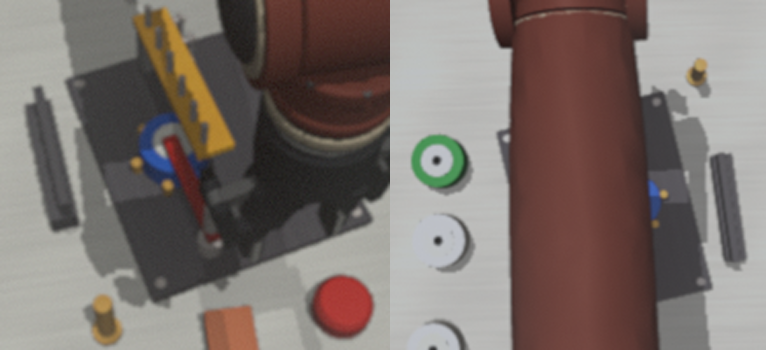

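View pics/w8.png

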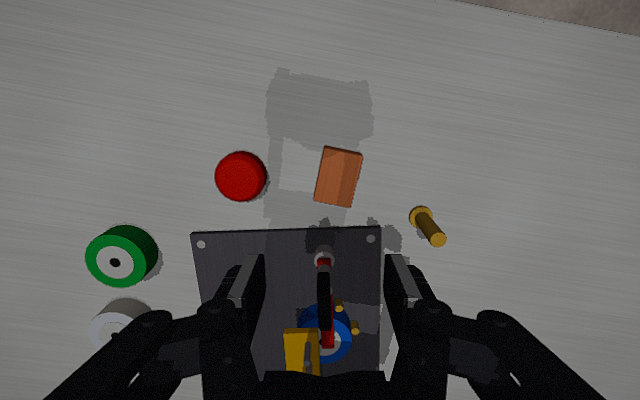

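The scene crop shows the disc at (168,150) against the dowels at (141,130), (136,163) and (167,186), with the bar from its pivot (212,238) to the toe on the disc (170,140). The pin, shim, cap and punch look unmoved. I'll check this by numbers.

```bash
python3 - <<'E'
from h import *
import pickle
np.set_printoptions(precision=1,suppress=True)
c,im=pickle.load(open("scene8.pkl","rb")); im0=cv2.imread("pics/scene0.png")[:,:,::-1].copy()
H=hsv(im);h,s,v=[H[...,i].astype(int) for i in range(3)]
m=((h<8)|(h>172))&(s>130); m[:190]=0;m[255:]=0;m[:,:300]=0;m[:,360:]=0
b=blobs(m)[0];r=cv2.boxPoints(cv2.minAreaRect(b));print("bar px",r.tolist())
L=cv2.fitLine(np.argwhere(m)[:,::-1].astype(np.float32),cv2.DIST_HUBER,0,.01,.01).ravel()
ends=[L[2:]+L[:2]*k for k in(-20,20)]; P=onz(c,ends,.063); d=(P[1]-P[0])[:2]; N=w2n(P)*1000
print("bar nest mm",N,"swing deg",np.degrees(np.arctan2((N[1]-N[0])[0]*np.sign((N[0]-N[1])[1]),abs((N[1]-N[0])[1]))))
# disc outline: blue left/lower edge vs seated prediction
mb=(h>105)&(h<130)&(s>110); mb[:150]=0;mb[240:]=0
B=blobs(mb)[0].reshape(-1,2); print("blue left px",B[:,0].min(),"top row",B[:,1].min())
Q=proj(c,[np.r_[seat+.04*np.array([np.cos(k),np.sin(k)]),.048] for k in np.linspace(0,6.28,90)]); print("predicted left, top",Q[:,0].min(),Q[:,1].min())
for nm,(x0,y0,x1,y1) in dict(pin=(275,265,310,305),shim=(330,272,375,322),cap=(388,258,428,298),punch=(248,168,284,246)).items():
    a=cv2.cvtColor(im[y0:y1,x0:x1],cv2.COLOR_RGB2GRAY).astype(np.float32);g=cv2.cvtColor(im0[y0:y1,x0:x1],cv2.COLOR_RGB2GRAY).astype(np.float32)
    print(nm,"shift px",cv2.phaseCorrelate(a,g)[0])
E
```

```text
bar px [[318.4769287109375, 198.20147705078125], [325.0758056640625, 195.05914306640625], [343.17193603515625, 233.06097412109375], [336.57305908203125, 236.20330810546875]]
bar nest mm [[  6.7   0.7]
 [  8.6 101. ]] swing deg -1.1166789394196435
blue left px 308 top row 185
predicted left, top 307.1519678483078 184.17998122067013
pin shift px (-0.19538889731708053, 0.09968550122306041)
shim shift px (0.8094122047496057, 0.15874964967524718)
cap shift px (0.10559668615616147, 0.09130073782350223)
punch shift px (-0.031831478881944264, -0.4172554744522259)
```

```bash
python3 -c "
from station import *
finish_job()"
```

```text
the job is handed in; nothing more can be done
```

The job is handed in at about 13 s of the 54 s allowed; no verdict was reported.

**What I did**
- I slid the disc in under the rail with half-open fingers leaning back 40 degrees, until the push force rose to about 17 N at the dowels.
- I then gripped the handle, raised the clamp bar about 22 mm and turned it in about 0.88 rad to its stop. The torque rose to 1.1 N m there.
- I let it down onto the disc and withdrew.

**What the last checks showed**
- **Disc:** its outline in the scene view is within 1 pixel (about 2 mm) of the seated position. The disc's centre read within 2 mm of the seat by two earlier views. The views cannot resolve the contact with each of the three dowels. For that I rely on the push force and a sideways nudge, which met resistance both ways, though more weakly towards the robot.
- **Clamp bar:** it measured within about 1 degree of its stop. The toe came to rest at about 11.6 mm of lift, with the upward load gone, which fits it lying on the disc.
- **Tools:** the pin, cap and punch shifted by less than 0.5 pixel between pictures. The shim block read 0.8 pixel; I put this down to a changed shadow, since the arm never touched it.
- **Gauge fingers:** I did not measure them afterwards. The tool stayed well away from them.
- **During the first push:** there was a brief 5 N upward force, probably the fingertips brushing the plate. I raised the tool 2 mm and it went away.

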